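# Hang the slide rack on the spring-balanced dip arm

### The arm

A 6-joint arm with a two-finger parallel gripper is mounted at the origin on a cart in front of the work surface, level with it; the furniture and walls round the work are solid. World frame = base frame: x ahead of the robot, y to its left, z up, the work surface at z = 0. Lengths are in m, angles in rad, forces in N, time in s.
With the tool pointing down it reaches from about 0.275 to 0.825 m from the base axis. Payload 5.2 kg.
Tool frame: the origin (TCP) lies on the centre line of the jaws, within the pads' length; the fingertips stand ahead of it and the grasp point (between the pads) lies 6 mm ahead of it (arm.tcp_to_tips is the z of the fingertips in the tool frame, in m); z points along the fingers, x is the direction in which the jaws open and shut, and the axes are right-handed (so a half turn about z gives the same grasp; the last joint's range is limited). The gripper opens to 93 mm and grips with 3 to 60 N. Pads are 15 mm wide; open, the fingers measure 128 mm over their backs; the gripper's body (75 mm by 188 mm) begins 65 mm behind the grasp point.
Start: joints at [1.115, 0.259, 1.535, -0, 1.348, -0.203], TCP at [0.138, 0.533, 0.244] pointing down, gripper open.
Joint ranges: [-3.14, 3.14], [-0.91, 2.08], [0.19, 2.58], [-1.22, 4.36], [0.22, 2.71], [-3.12, 3.12]. Speed limits (rad/s): [2.57, 2.57, 3.14, 3.14, 3.14, 3.14].

### API

Orientations are given as a rotation vector (axis times angle).
In Python, from plant import observe, read_camera, calibration, job, spot_in, regions_of, arm gives the robot as it stands.
- The arm moves only by the tool jog_arm, never from a script. Its argument "targets" is a list of rows, each a list of 6 numbers: the shift along the tool's x, y, z in cm, then the turn, a rotation vector about the tool's x, y, z in degrees. A call has 1 to 12 rows; each row is the pose to reach, as a shift and turn from the pose commanded when the call began, along the tool's axes at that moment; what a row does not reach only later rows make up. A row lasts 1/10 s, in which the tool goes at most 50 mm and 8.59 degrees, less where a joint would pass 70% of its speed; a pose out of reach is approached as far as the arm can. A call with a gripper value outside its range is refused whole. "gripper" is the opening, from 0 (shut) to 1 (fully open), set as the call begins (left out, the last holds). The fingers move at their own pace and stop on an object; "grip_force" is the grip in N (left out, the last holds). Time passes only in rows, so rows that repeat a pose let the fingers close. It gives the time, the measured TCP pose, the force and the opening at its end, in the units of the state.
- observe(): the state, without advancing time (a new reading comes with each control period).
- read_camera(name): name is "scene" or "top" or "wrist"; returns (picture, depth): 420x560x3 uint8, blue, green, red; 420x560 float32, m along the optical axis (not along the pixel's ray), 0 where there is no reading.
- calibration(name): a dict with "fx", "fy", "cx", "cy" (pixels), "k1" (the pictures are not rectified: a ray, as slopes to the right and down, at radius r is drawn at 1 + k1 r^2 times it, then the intrinsics apply), "R" (3x3) and "t" (3): a world point X has camera coordinates R X + t; the wrist camera has in their place "hand_eye" (4x4, takes a point from camera to tool coordinates, whose origin is the TCP and whose axes are the tool frame's). Camera axes: x right, y down, z forward; pixel columns grow to the right and rows downward; lengths in m; the calibration is good to about 2 mm. A picture is of the moment at which its call begins: read the wrist's pose just before it. calibration takes no time and is no camera call.
- job.hand_in(): hands the job in, once; it reports no verdict.
Trained networks look in the newest picture that a camera, given by its name, has taken for a name from the list of things; names that differ only in an ending like _2 or _b are one class to them, and where a whole thing is asked for, a point or a joint stands for the part that bears it (a point fixed in the world has none). Each returns a list of dicts, best first, with "confidence" (0 to 1); they miss things now and then, are a little off and sometimes report something else, mostly with a low value. They report only what shows in the picture. A call takes as long as a camera call. They do not tell look-alikes from the thing itself.
- spot_in(target, camera): "at" ([x, y, z] in m, in the coordinates of the camera as it stood for that picture, good to about 4 mm: the middle of the surface that is visible of it).
- regions_of(target, camera): "mask" (420x560 bool, what is visible of it).
The state is a dict: "t": time; "joints": joint angles; "dq": joint speeds; "joint_efforts": joint torques, N m; "tcp_pos": TCP position; "ee_rot": TCP orientation; "ft_force": force on the tool from outside, world axes, zero at the start; "ft_torque": the same for the moment, N m; "opening": opening from 0.0 (shut) to 1.0 (fully open).
Only numpy, scipy, OpenCV 4.12 (cv2) and the standard library are available. Lean on these libraries where they do the work, as an engineer would, in place of code of your own. Each camera call takes 0.05 s, during which the arm holds its last target.

### The job

Pick up the slide rack by its blue grip and hang its bow in the hook of the dip stand's spring-balanced arm, with the arm between the bow's two legs. Ease it down into the glass jar and let go only once the arm has settled under the rack's whole weight, so that it neither drops nor springs up; leave it hanging still and free inside the jar, without pushing the jar or the other things on the bench.

Things in the scene. Friction and masses are not known exactly. Their poses are not given: they have to be found in the camera images.
- slide_rack: loose steel slide rack standing on the worktop: rack 40x60 mm, 40 high, full of upright glass slides (tops 70 mm up), under a bow of 6 mm rod: two upright legs at y = +-30 mm (tops 121 mm up) joined by a shallow peaked bar along y (peak 135 mm up). Origin at the centre of its underside, z up. Its weight is not known: 0.3 to 0.75 kg.
- rack_grip (a point): where to take the rack: on the axis of the blue upright grip on top of the bow's peak. The grip is 16x16 mm in section and reaches from 140 to 205 mm above the rack's underside; this point is 185 mm above it, 20 mm below the grip's top. Axes as the rack's: z up, the peaked bar runs along y.
- rack_bow (a point): centre of the rod at the peak of the rack's bow, 50 mm straight below rack_grip, 135 mm above the rack's underside. This part of the rod lies in the hook when the rack hangs.
- rack_foot (a point): centre of the rack's underside, 135 mm straight below rack_bow
- hook_seat (a point): where the rod's centre (rack_bow) lies when hung in the hook, a shallow V open to the top at the end of the arm, about 225 mm up unloaded. x points along the arm to the post, y is level. The hook's upturned tip reaches 26 mm further out (-x) and 21 mm above this point, the bar behind at most 7 mm above it, the bar's underside 13 mm below it. The bow's legs go one each side of the bar.
- dip_arm (a joint): angle of the spring-balanced arm (10 mm bar) about its pivot, rad: 0 unloaded, up against its stop; grows as the hook sinks (0.2 m per rad), end stop 0.45. The spring holds the hook up with about 105 N per metre of sinking, lightly damped: with the rack on it the hook settles 20 to 70 mm lower, the heavier the lower. Let go too high it drops and bobs; pushed too low it springs up.
- dip_stand: the fixed stand: grey base plate 300x100x8 mm, aluminium post 210 mm tall with a blue spring drum at the pivot. Origin on the worktop below the pivot (191 mm up); plate and arm run from there along its -x, the hook is 200 mm along -x.
- staining_jar: open round glass jar, outer diameter 108, inner 100, 72 mm tall, floor 5 mm thick, standing loose on the stand's base plate below the hook. Origin at the centre of its underside (8 mm above the worktop), z up.
- jar_rim (a point): centre of the jar's mouth, 72 mm above its underside, about 80 mm above the worktop
- white_cup: bystander: white-lidded sample cup, 51 mm wide, 63 tall; origin at the centre of its underside
- red_cup: bystander: red-lidded sample cup, 51 mm wide, 63 tall; origin at the centre of its underside
- yellow_cup: bystander: yellow-lidded sample cup, 51 mm wide, 63 tall; origin at the centre of its underside
- slide_box: bystander: small white and blue carton, 31x80x30 mm, lying; origin at the centre of its underside
- strip_tub: bystander: white tub with a white lid, 48x44x107 mm, standing; origin at the centre of its underside
- green_marker: bystander: green-capped marker pen, 13x125x13 mm, lying; origin at the centre of its underside
Not all that is in view belongs to the job. Leave any yellow look-alike of the slide_rack alone.

How it is judged:
On the way:
1. the rack hangs in the hook and weighs the arm down while the fingers still hold it (distance between rack_bow and hook_seat below 0.012 m and value of joint dip_arm above 0.08 rad and contact force between the fingers and slide_rack above 0.5 N), for 0.2 s.
At the end, for the whole second after the job is handed in: the rack hangs released from the hook (peak of bow within 12 mm of the seat, arm down over 0.08 rad), upright within 0.2 rad, foot 5 mm or more below the jar's rim and within 25 mm of its axis, not touching the jar; at rest (under 0.05 m/s, 0.08 rad/s) (distance between rack_bow and hook_seat below 0.012 m and value of joint dip_arm above 0.08 rad and velocity of joint dip_arm between -0.08 and 0.08 rad/s and angle between rack_bow's own z axis and vertical below 0.2 rad and z of rack_foot in the frame of jar_rim below -0.005 m and horizontal distance between rack_foot and jar_rim below 0.025 m and contact force between slide_rack and staining_jar below 0.05 N and contact force between slide_rack and the fingers below 0.05 N and linear speed of slide_rack below 0.05 m/s).
It fails at once if the arm drops or springs up with the rack let go (arm faster than 0.3 rad/s and rack faster than 50 mm/s while the fingers do not touch the rack) (contact force between the fingers and slide_rack below 0.02 N and linear speed of slide_rack above 0.05 m/s and (velocity of joint dip_arm above 0.3 rad/s or velocity of joint dip_arm below -0.3 rad/s)).
It fails at once if the jar is pushed more than 15 mm or tipped (distance of staining_jar from where it was at the start of the episode above 0.015 m or angle between staining_jar's own z axis and vertical above 0.15 rad).
It fails at once if a bystander is moved more than 30 mm (distance of any of white_cup, red_cup, yellow_cup, slide_box, strip_tub, green_marker from where it was at the start of the episode above 0.03 m).
It also fails if it takes over 72 s, if anything falls off the work surface, if the arm or the gripper's body presses on something with over 40 N, if the wrist force passes 120 N, or if a joint passes its speed limit or range.

## Working session

There is one attempt and no reset: what is moved stays moved. The work goes in short steps, Python scripts to look and compute and a tool call to move; the robot and the scene stay as the last step left them, time stands still between calls to the robot, and variables do not carry over. Pictures are saved under pics/ and viewed, and the job is handed in when it is done.

Besides the shell and the picture viewer there is one more tool, called after "Request:" by a JSON object that holds its "name" and its "arguments". jog_arm: Moves the arm, as the interface text tells. Its arguments: {"type":"object","properties":{"targets":{"type":"array"},"gripper":{"type":"number"},"grip_force":{"type":"number"}},"required":["targets"]}

```bash
mkdir -p pics; ls; python3 - <<'E'
from plant import *
import cv2,numpy as np
s=observe();print({k:np.round(v,3) for k,v in s.items()})
print(arm.tcp_to_tips)
for n in("scene","top","wrist"):
    p,d=read_camera(n);cv2.imwrite(f"pics/{n}0.png",p);np.save(f"pics/{n}0.npy",d)
    print(n,{k:np.round(v,3).tolist() for k,v in calibration(n).items()})
E
```

```text
pics
{'t': np.float64(0.0), 'joints': array([ 1.115,  0.259,  1.536,  0.   ,  1.348, -0.203]), 'dq': array([-0.   ,  0.001,  0.   , -0.   , -0.   , -0.001]), 'joint_efforts': array([ 0.0000e+00, -4.3729e+01, -2.8401e+01,  7.2000e-02,  4.1000e-02,
       -0.0000e+00]), 'tcp_pos': array([0.137, 0.532, 0.243]), 'ee_rot': array([ 2.483,  1.923, -0.003]), 'ft_force': array([ 0.109, -0.268, -0.969]), 'ft_torque': array([ 0.   ,  0.004, -0.036]), 'opening': np.float64(1.0)}
0.025
scene {'fx': 451.933, 'fy': 451.933, 'cx': 286.721, 'cy': 197.286, 'k1': -0.131, 'R': [[-0.842, -0.539, -0.014], [-0.379, 0.611, -0.695], [0.383, -0.58, -0.719]], 't': [0.419, 0.373, 1.189]}
top {'fx': 402.308, 'fy': 402.308, 'cx': 284.248, 'cy': 207.271, 'k1': -0.035, 'R': [[-0.027, -1.0, -0.003], [-0.999, 0.027, -0.035], [0.035, 0.002, -0.999]], 't': [-0.072, 0.551, 1.137]}
wrist {'fx': 336.574, 'fy': 336.574, 'cx': 278.125, 'cy': 214.92, 'k1': -0.007, 'hand_eye': [[1.0, -0.001, -0.001, -0.0], [0.001, 0.963, 0.271, -0.076], [0.0, -0.271, 0.963, -0.14], [0.0, 0.0, 0.0, 1.0]]}
```

View pics/scene0.png

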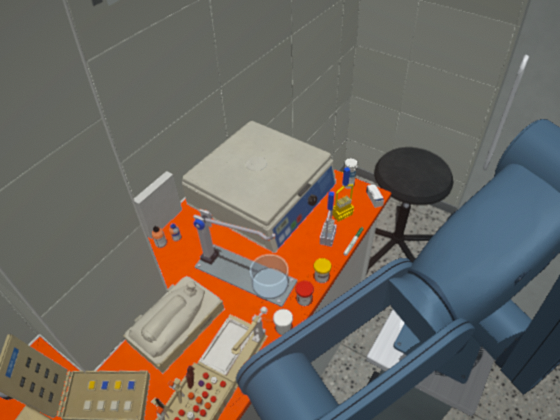

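View pics/top0.png

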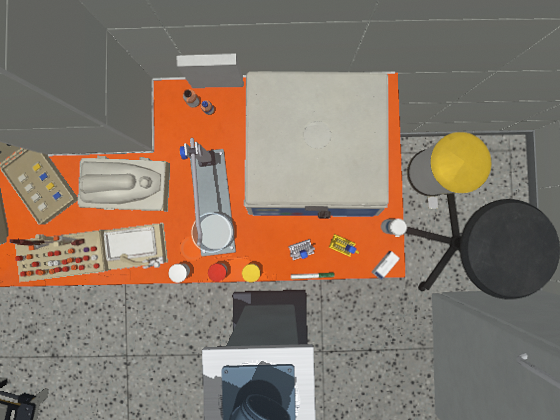

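View pics/wrist0.png

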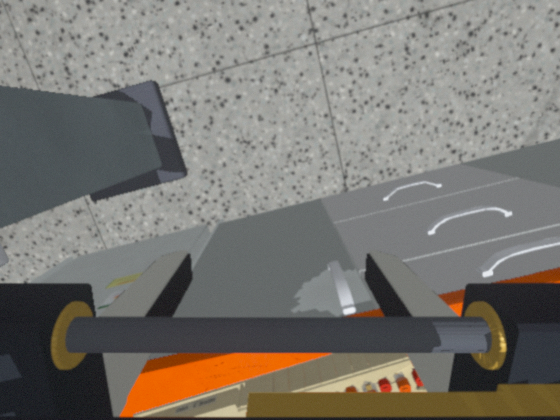

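The top view shows two racks: a steel one at about (302,250) and a yellow one at about (343,245). The steel one fits the description, and I'll confirm it in an enlarged crop. The hook is over the jar at (213,231), and the post is at about (205,157).

```bash
cat > h.py <<'E'
import numpy as np,cv2
from plant import *
from scipy.spatial.transform import Rotation as Ro
def ray(cal,u,v):
    a=np.array([(u-cal['cx'])/cal['fx'],(v-cal['cy'])/cal['fy']]);x=a.copy()
    for _ in range(20): x=a/(1+cal['k1']*(x@x))
    return np.array([x[0],x[1],1.])
def camT(n,s=None):
    c=calibration(n)
    if n=='wrist':
        s=s or observe();T=np.eye(4);T[:3,:3]=Ro.from_rotvec(s['ee_rot']).as_matrix();T[:3,3]=s['tcp_pos']
        return T@np.array(c['hand_eye'])
    T=np.eye(4);R=np.array(c['R']);T[:3,:3]=R.T;T[:3,3]=-R.T@np.array(c['t']);return T
def p2w(n,u,v,d,s=None):
    T=camT(n,s);return T[:3,:3]@(ray(calibration(n),u,v)*d)+T[:3,3]
def atz(n,u,v,z,s=None):
    T=camT(n,s);r=T[:3,:3]@ray(calibration(n),u,v);return T[:3,3]+r*(z-T[2,3])/r[2]
def w2p(n,X,s=None):
    c=calibration(n);T=np.linalg.inv(camT(n,s));q=T[:3,:3]@np.array(X)+T[:3,3];x=q[:2]/q[2];k=1+c['k1']*(x@x)
    return np.array([c['fx']*x[0]*k+c['cx'],c['fy']*x[1]*k+c['cy']])
def cloud(n,d,s=None):
    c=calibration(n);T=camT(n,s);v,u=np.mgrid[:420,:560]
    a=np.stack([(u-c['cx'])/c['fx'],(v-c['cy'])/c['fy']],-1);x=a.copy()
    for _ in range(15): x=a/(1+c['k1']*(x**2).sum(-1,keepdims=True))
    P=np.concatenate([x,np.ones(x.shape[:2]+(1,))],-1)*d[...,None]
    return P@T[:3,:3].T+T[:3,3]
E
python3 - <<'E'
from h import *
for n in('scene','top'):
    read_camera(n)
    for t in ('rack_grip','slide_rack','hook_seat','dip_stand','staining_jar','jar_rim','white_cup','red_cup','yellow_cup','slide_box','strip_tub','green_marker'):
        T=camT(n)
        if True:
          try:
            r=spot_in(t,n)
            for q in r[:2]: 
                X=T[:3,:3]@np.array(q['at'])+T[:3,3]; print(n,t,round(q['confidence'],2),X.round(3),w2p(n,X).round(0))
          except Exception as e: print(n,t,e)
t=cv2.imread('pics/top0.png');s=cv2.imread('pics/scene0.png')
a=cv2.resize(t[120:290,170:410],None,fx=3.3,fy=3.3,interpolation=cv2.INTER_CUBIC);cv2.imwrite('pics/tc.png',a)
a=cv2.resize(s[140:320,180:400],None,fx=3.3,fy=3.3,interpolation=cv2.INTER_CUBIC);cv2.imwrite('pics/sc.png',a)
E
```

```text
scene rack_grip 0.95 [ 0.423 -0.126  0.061] [329. 228.]
scene rack_grip 0.79 [ 0.427 -0.242  0.065] [345. 203.]
scene slide_rack 0.97 [ 0.439 -0.239  0.063] [342. 202.]
scene slide_rack 0.73 [ 0.423 -0.12   0.064] [328. 228.]
scene hook_seat 0.68 [0.573 0.125 0.217] [235. 228.]
scene dip_stand 0.83 [0.638 0.13  0.013] [224. 264.]
scene staining_jar 0.57 [0.491 0.104 0.038] [269. 275.]
scene jar_rim 0.59 [0.492 0.105 0.038] [268. 276.]
scene white_cup 0.94 [0.373 0.209 0.06 ] [283. 319.]
scene white_cup 0.39 [0.568 0.122 0.218] [238. 228.]
scene red_cup 0.73 [0.374 0.107 0.062] [303. 290.]
scene yellow_cup 0.57 [0.361 0.02  0.058] [323. 271.]
scene slide_box 0.53 [ 0.373 -0.361  0.031] [375. 194.]
scene slide_box 0.44 [0.636 0.132 0.013] [224. 265.]
scene strip_tub 0.47 [ 0.475 -0.377  0.101] [352. 165.]
top rack_grip 0.76 [ 0.445 -0.24   0.052] [341. 243.]
top rack_grip 0.55 [ 0.434 -0.129  0.041] [300. 248.]
top slide_rack 0.92 [ 0.43  -0.134  0.044] [303. 249.]
top slide_rack 0.63 [0.619 0.119 0.01 ] [212. 185.]
top hook_seat 0.66 [0.587 0.122 0.213] [195. 190.]
top dip_stand 0.37 [ 0.432 -0.128  0.037] [300. 249.]
top staining_jar 0.83 [0.483 0.112 0.016] [215. 232.]
top jar_rim 0.79 [0.486 0.111 0.01 ] [215. 231.]
top white_cup 0.74 [0.378 0.206 0.066] [178. 273.]
top red_cup 0.5 [0.38  0.1   0.064] [217. 271.]
top yellow_cup 0.77 [0.37  0.006 0.06 ] [252. 273.]
top slide_box 0.62 [ 0.384 -0.362  0.028] [384. 263.]
top strip_tub 0.54 [ 0.486 -0.373  0.105] [394. 227.]
top green_marker 0.48 [ 0.348 -0.163  0.009] [313. 277.]
```

View pics/tc.png

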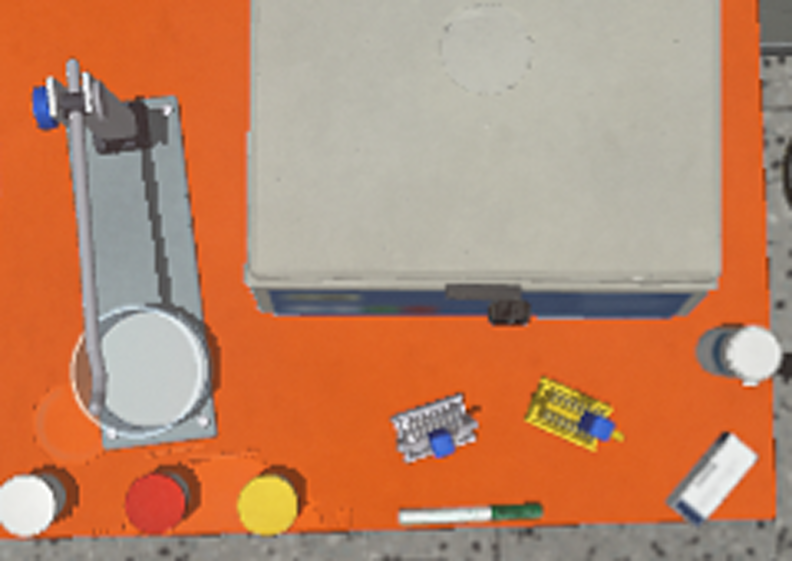

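View pics/sc.png

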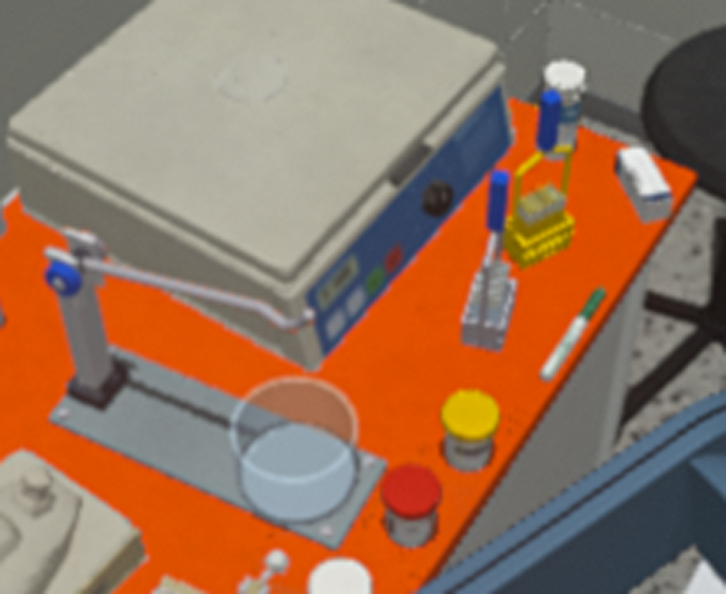

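The crop confirms it: the steel rack is at crop (440,430), and the yellow one at (570,410) is the look-alike to leave alone. Next I'll measure the grip, rack yaw, arm, hook and jar.

```bash
python3 - <<'E'
from h import *
for n in('top','scene'):
    p=cv2.imread(f'pics/{n}0.png');d=np.load(f'pics/{n}0.npy');C=cloud(n,d);hsv=cv2.cvtColor(p,cv2.COLOR_BGR2HSV)
    blue=(hsv[...,0]>105)&(hsv[...,0]<130)&(hsv[...,1]>150)&(C[...,2]>.1)&(d>0)
    b=blue&(abs(C[...,0]-.43)<.08)&(C[...,1]>-.3)&(C[...,1]<-.05)
    k,l,st,ce=cv2.connectedComponentsWithStats(b.astype('u1'))
    for i in range(1,k):
        if st[i,4]>8: q=C[l==i];print(n,'grip',st[i],np.median(q,0).round(4),q.min(0).round(3),q.max(0).round(3))
    # rack body
    a=(d>0)&(C[...,2]>.02)&(C[...,2]<.08)&(abs(C[...,0]-.43)<.06)&(abs(C[...,1]+.13)<.05)
    q=C[a];print(n,'rack',len(q),q.mean(0).round(4),q.min(0).round(3),q.max(0).round(3))
    r=cv2.minAreaRect((q[:,:2]*1000).astype('f4'));print(r)
    # arm
    a=(d>0)&(C[...,2]>.165)&(C[...,2]<.28)&(C[...,0]<.8)&(C[...,0]>.4)&(C[...,1]>.05)&(C[...,1]<.25)
    q=C[a];v,u=np.nonzero(a)
    o=np.argsort(q[:,0])
    for i in o[::max(1,len(o)//28)]: print(n,'arm',u[i],v[i],q[i].round(4))
    # plate
    a=(d>0)&(C[...,2]>.003)&(C[...,2]<.014)&(C[...,0]<.8)&(C[...,0]>.36)&(C[...,1]>.04)&(C[...,1]<.2)&(hsv[...,1]<90)
    q=C[a];print(n,'plate',cv2.minAreaRect((q[:,:2]*1000).astype('f4')),np.median(q[:,2]))
    a=(d>0)&(C[...,0]>.45)&(C[...,0]<.9)&(C[...,1]<0)&(C[...,1]>-.3)&(C[...,2]>.05);q=C[a];print('box',q.min(0),q.max(0))
E
```

```text
top grip [349 246   6   7  31] [ 0.4391 -0.2423  0.205 ] [ 0.432 -0.25   0.197] [ 0.446 -0.237  0.207]
top grip [301 252   6   6  30] [ 0.4302 -0.1298  0.2046] [ 0.423 -0.136  0.203] [ 0.435 -0.124  0.207]
top rack 129 [ 0.4322 -0.1299  0.0454] [ 0.401 -0.166  0.02 ] [ 0.455 -0.097  0.076]
((428.40191650390625, -130.3865966796875), (39.974586486816406, 64.19412231445312), 16.276811599731445)
top arm 200 245 [0.4599 0.1062 0.2416]
top arm 199 240 [0.4712 0.1085 0.2402]
top arm 201 233 [0.4866 0.1079 0.2202]
top arm 197 228 [0.4986 0.1146 0.2308]
top arm 197 222 [0.5124 0.1152 0.2269]
top arm 197 216 [0.5262 0.1145 0.2287]
top arm 195 211 [0.538  0.1201 0.2238]
top arm 197 204 [0.5542 0.1151 0.2237]
top arm 195 199 [0.5661 0.12   0.2215]
top arm 196 193 [0.5804 0.1184 0.2172]
top arm 196 187 [0.5947 0.1186 0.2149]
top arm 194 182 [0.607  0.124  0.2112]
top arm 195 175 [0.6238 0.1218 0.2088]
top arm 194 170 [0.6362 0.1248 0.2052]
top arm 195 164 [0.6511 0.123  0.2015]
top arm 194 158 [0.6662 0.1261 0.1974]
top arm 200 156 [0.671  0.1119 0.1955]
top arm 194 155 [0.6736 0.1261 0.1965]
top
[... 1794 characters left out ...]
228 [0.6719 0.1447 0.1761]
scene arm 203 221 [0.6739 0.141  0.2006]
scene arm 209 216 [0.6752 0.1147 0.1952]
scene arm 207 217 [0.6764 0.1216 0.1969]
scene arm 207 212 [0.6787 0.1158 0.2106]
scene arm 197 223 [0.6811 0.157  0.2036]
scene arm 199 219 [0.6836 0.1448 0.2066]
scene arm 205 214 [0.6864 0.1176 0.1995]
scene arm 196 220 [0.6896 0.1509 0.2047]
scene arm 202 211 [0.6934 0.1198 0.2098]
scene arm 195 219 [0.6976 0.1469 0.2001]
scene arm 195 215 [0.7165 0.128  0.1874]
scene plate ((538.7969970703125, 116.51607513427734), (357.5771484375, 103.93576049804688), 4.50608491897583) 0.009362042124470338
box [ 0.45021907 -0.29996261  0.05000523] [ 8.99374705e-01 -1.32354903e-05  1.51259606e-01]
```

Measured: rack centre at about (0.429,-0.130) with yaw about 16°, arm yaw about 5°, and hook seat at about (0.487,0.110,0.225), roughly concentric with the jar. Next I'll work out the move to a point above the rack.

```bash
cat >> h.py <<'E'
def plan(pos,yaw,s=None):
    """shift cm + turn deg in tool frame to world TCP pos, tool down with x heading yaw deg"""
    s=s or observe();R0=Ro.from_rotvec(s['ee_rot']);a=np.radians(yaw)
    x=np.array([np.cos(a),np.sin(a),0]);z=np.array([0,0,-1.]);R1=Ro.from_matrix(np.c_[x,np.cross(z,x),z])
    sh=R0.inv().apply(np.array(pos)-s['tcp_pos'])*100;tu=np.degrees((R0.inv()*R1).as_rotvec())
    print('t',round(float(s['t']),2),'tcp',s['tcp_pos'].round(4),'yaw',np.degrees(np.arctan2(*R0.as_matrix()[1::-1,0])).round(1),'tilt',R0.as_matrix()[:,2].round(3),'F',s['ft_force'].round(2),'M',s['ft_torque'].round(2),'op',round(float(s['opening']),3)); print('shift',sh.round(2),'turn',tu.round(2))
E
python3 -c "
from h import *
plan([.429,-.130,.30],16)"
```

```text
t 1.45 tcp [0.1375 0.5325 0.2437] yaw 75.5 tilt [-0. -0. -1.] F [ 0.27  0.5  -0.57] M [-0.03  0.03  0.02] op 0.997
shift [-56.86  44.79  -5.63] turn [-0.    0.   59.52]
```

Request:
{"name": "jog_arm", "arguments": {"targets": [[-5,4,-5.6,0,0,8],[-56.9,44.8,-5.6,0,0,59.5],[-56.9,44.8,-5.6,0,0,59.5],[-56.9,44.8,-5.6,0,0,59.5],[-56.9,44.8,-5.6,0,0,59.5],[-56.9,44.8,-5.6,0,0,59.5],[-56.9,44.8,-5.6,0,0,59.5],[-56.9,44.8,-5.6,0,0,59.5],[-56.9,44.8,-5.6,0,0,59.5],[-56.9,44.8,-5.6,0,0,59.5],[-56.9,44.8,-5.6,0,0,59.5],[-56.9,44.8,-5.6,0,0,59.5]], "gripper": 0.6}}

```text
t: 2.65
tcp_pos: [0.3743, -0.0073, 0.2956]
ee_rot: [3.111, 0.437, 0.002]
ft_force: [0.9, 0.4, -0.1]
opening: 0.601
```

```bash
python3 -c "
from h import *
plan([.429,-.130,.30],16)"
```

```text
t 2.65 tcp [ 0.3743 -0.0073  0.2956] yaw 16.0 tilt [ 0.002 -0.    -1.   ] F [ 0.88  0.39 -0.13] M [-0.    0.03  0.04] op 0.601
shift [ 1.88 13.31 -0.43] turn [ 0.03 -0.08 -0.02]
```

Request:
{"name": "jog_arm", "arguments": {"targets": [[1.7,12.5,0,0,0,0],[1.7,12.5,0,0,0,0],[1.7,12.5,0,0,0,0],[1.7,12.5,0,0,0,0],[1.7,12.5,0,0,0,0]]}}

```text
t: 3.15
tcp_pos: [0.4245, -0.1206, 0.2947]
ee_rot: [-3.11, -0.435, 0.001]
ft_force: [0.3, 1.4, 0.4]
opening: 0.602
```

```bash
cat > look.py <<'E'
import sys
from h import *
s=observe();p,d=read_camera('wrist');n=sys.argv[1];cv2.imwrite(f'pics/{n}.png',p);np.save(f'pics/{n}.npy',d)
import pickle;pickle.dump(s,open(f'pics/{n}.pkl','wb'))
C=cloud('wrist',d,s);hsv=cv2.cvtColor(p,cv2.COLOR_BGR2HSV)
b=(hsv[...,0]>105)&(hsv[...,0]<130)&(hsv[...,1]>150)&(d>0)&(C[...,2]>.1)
k,l,st,ce=cv2.connectedComponentsWithStats(b.astype('u1'))
for i in range(1,k):
    if st[i,4]>40:
        q=C[l==i];t=q[q[:,2]>q[:,2].max()-.006];print('blue',st[i],'top',t.mean(0).round(4),cv2.minAreaRect((t[:,:2]*1000).astype('f4')),q.min(0).round(3),q.max(0).round(3))
plan([.429,-.130,.193],16,s)
E
python3 look.py w1
```

```text
blue [272 213  19  38 612] top [ 0.4281 -0.1293  0.2032] ((428.3124694824219, -129.58132934570312), (13.226922035217285, 14.407329559326172), 16.272775650024414) [ 0.42  -0.138  0.148] [ 0.436 -0.121  0.206]
blue [243 353  23  28 489] top [ 0.4377 -0.2433  0.203 ] ((437.8831787109375, -244.35272216796875), (15.333949089050293, 15.466856002807617), 63.20595169067383) [ 0.429 -0.254  0.185] [ 0.447 -0.235  0.206]
t 3.15 tcp [ 0.4245 -0.1206  0.2947] yaw 15.9 tilt [-0.001  0.001 -1.   ] F [0.28 1.36 0.36] M [-0.12  0.04  0.06] op 0.602
shift [ 0.18  1.04 10.17] turn [-0.07  0.04 -0.07]
```

View pics/w1.png

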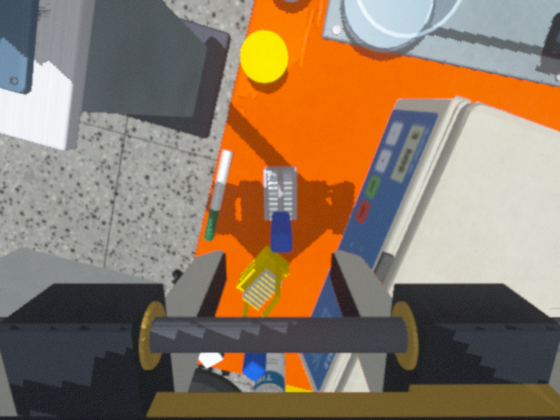

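The wrist picture shows the steel rack at (280,195), its grip at (281,232) between the fingers, and the yellow rack behind it at (262,280). Grip centre is (0.428,-0.1295) and yaw is 16°. Descending.

Request:
{"name": "jog_arm", "arguments": {"targets": [[0.1,1.0,0,0,0,0],[0.1,1.0,0,0,0,0],[0.1,1.0,0,0,0,0]]}}

```text
t: 3.5
tcp_pos: [0.4285, -0.1294, 0.2953]
ee_rot: [3.111, 0.439, 0.001]
ft_force: [-0.6, -0.8, -0.7]
opening: 0.598
```

```bash
sed -i 's/plan(\[.429,-.130,.193\]/plan([.4283,-.1296,.193]/' look.py; python3 look.py w2
```

```text
blue [270 202  19  37 568] top [ 0.4282 -0.1293  0.2033] ((428.4571228027344, -129.70509338378906), (13.143802642822266, 14.661104202270508), 15.725933074951172) [ 0.421 -0.137  0.15 ] [ 0.436 -0.121  0.206]
blue [241 353  22  17 284] top [ 0.4378 -0.2441  0.2031] ((437.761474609375, -244.3205108642578), (14.851234436035156, 15.24477481842041), 65.83028411865234) [ 0.429 -0.253  0.198] [ 0.446 -0.237  0.205]
t 3.5 tcp [ 0.4285 -0.1294  0.2953] yaw 16.1 tilt [ 0. -0. -1.] F [-0.57 -0.82 -0.72] M [-0.08  0.08  0.04] op 0.598
shift [-3.000e-02  1.000e-02  1.023e+01] turn [ 0.01 -0.02  0.06]
```

Request:
{"name": "jog_arm", "arguments": {"targets": [[0,0,3,0,0,0],[0,0,6,0,0,0],[0,0,8.5,0,0,0],[0,0,10.2,0,0,0],[0,0,10.2,0,0,0],[0,0,10.2,0,0,0]]}}

```text
t: 4.15
tcp_pos: [0.4286, -0.1297, 0.1935]
ee_rot: [-3.111, -0.438, 0.0]
ft_force: [-0.1, 0.8, 0.1]
opening: 0.6
```

Request:
{"name": "jog_arm", "arguments": {"targets": [[0,0,0,0,0,0],[0,0,0,0,0,0],[0,0,0,0,0,0],[0,0,0,0,0,0],[0,0,0,0,0,0],[0,0,0,0,0,0],[0,0,0,0,0,0]], "gripper": 0, "grip_force": 30}}

```text
t: 4.85
tcp_pos: [0.4287, -0.13, 0.1932]
ee_rot: [3.111, 0.437, 0.001]
ft_force: [0.6, 0.8, 0.8]
opening: 0.175
```

Request:
{"name": "jog_arm", "arguments": {"targets": [[0,0,-0.5,0,0,0],[0,0,-1.5,0,0,0],[0,0,-3,0,0,0],[0,0,-5,0,0,0],[0,0,-8,0,0,0],[0,0,-11,0,0,0],[0,0,-14,0,0,0],[0,0,-14.8,0,0,0],[0,0,-15,0,0,0],[0,0,-15,0,0,0],[0,0,-15,0,0,0]]}}

```text
t: 5.95
tcp_pos: [0.4277, -0.1295, 0.3412]
ee_rot: [-3.109, -0.437, 0.005]
ft_force: [-0.1, 0.6, -6.3]
opening: 0.169
```

```bash
python3 - <<'E'
from h import *
for i in range(6):
    s=observe();print(s['t'].round(2),s['ft_force'].round(2),s['ft_torque'].round(3),s['opening'].round(3));p,d=read_camera('scene')
cv2.imwrite('pics/s1.png',cv2.resize(p[100:330,170:410],None,fx=3,fy=3,interpolation=cv2.INTER_CUBIC))
plan([.4,.0,.343],5)
E
```

```text
Traceback (most recent call last):
AttributeError: 'float' object has no attribute 'round'
```

```bash
python3 - <<'E'
from h import *
for i in range(6):
    s=observe();print(round(s['t'],2),s['ft_force'].round(2),s['ft_torque'].round(3),round(float(s['opening']),3));p,d=read_camera('scene')
cv2.imwrite('pics/s1.png',cv2.resize(p[100:330,170:410],None,fx=2.6,fy=2.6,interpolation=cv2.INTER_CUBIC))
plan([.4,.0,.343],5)
E
```

```text
5.95 [-0.11  0.6  -6.3 ] [-0.074  0.041  0.02 ] 0.169
6.0 [ 0.72  0.24 -6.48] [-0.087  0.076  0.042] 0.168
6.05 [ 0.17 -0.35 -6.09] [-0.063  0.027  0.017] 0.167
6.1 [ 0.06 -0.38 -6.83] [-0.071  0.051 -0.041] 0.17
6.15 [ 0.06  0.28 -6.41] [-0.061  0.054  0.072] 0.171
6.2 [ 0.37  0.54 -6.87] [-0.061  0.034 -0.058] 0.171
t 6.25 tcp [ 0.4284 -0.1298  0.3426] yaw 16.0 tilt [-0.001  0.    -1.   ] F [-0.68  0.69 -6.27] M [-0.01  0.07 -0.02] op 0.171
shift [  0.85 -13.26  -0.04] turn [-0.04  0.04 11.01]
```

View pics/s1.png

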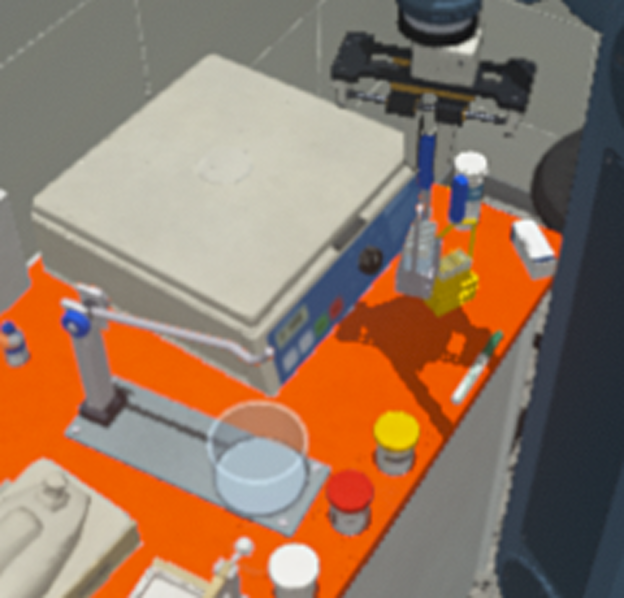

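The rack is held and weighs about 6.4 N, so I expect about 61 mm of sinking. Now moving to a staging point in front of the hook.

```bash
python3 -c "
from h import *
plan([.4118,.1035,.326],5)"
```

```text
t 6.25 tcp [ 0.4284 -0.1298  0.3426] yaw 16.0 tilt [-0.001  0.    -1.   ] F [-0.68  0.69 -6.27] M [-0.01  0.07 -0.02] op 0.171
shift [  4.84 -22.89   1.67] turn [-0.04  0.04 11.01]
```

Request:
{"name": "jog_arm", "arguments": {"targets": [[0.2,-1,0,0,0,2],[0.6,-3,0,0,0,5],[1.2,-6,0,0,0,8],[1.9,-9,0,0,0,11],[2.5,-12,0,0,0,11],[3.2,-15,0,0,0,11],[3.8,-18,0.5,0,0,11],[4.3,-20.5,1,0,0,11],[4.7,-22.2,1.4,0,0,11],[4.8,-22.9,1.7,0,0,11],[4.8,-22.9,1.7,0,0,11],[4.8,-22.9,1.7,0,0,11]]}}

```text
t: 7.45
tcp_pos: [0.4116, 0.1028, 0.3261]
ee_rot: [3.138, 0.137, -0.0]
ft_force: [-0.3, -0.5, -6.9]
opening: 0.17
```

```bash
python3 - <<'E'
from h import *
for n in('scene','top','wrist'):
    s=observe();p,d=read_camera(n);cv2.imwrite(f'pics/{n}2.png',p);np.save(f'pics/{n}2.npy',d)
    C=cloud(n,d,s)
    a=(d>0)&(C[...,2]>.205)&(C[...,2]<.26)&(C[...,0]<.66)&(C[...,0]>.45)&(abs(C[...,1]-.115)<.03)
    q=C[a]; print(n,len(q))
    if len(q)>20:
        for x0 in np.arange(.455,.54,.006):
            m=abs(q[:,0]-x0)<.003
            if m.sum(): print(round(x0,3),m.sum(),'y',q[m,1].min().round(4),q[m,1].max().round(4),'ztop',np.percentile(q[m,2],90).round(4))
        m=q[:,0]>.5;print('yaw',np.degrees(np.polyfit(q[m,0],q[m,1],1)[0]))
plan([.4118,.1035,.326],5)
a=cv2.imread('pics/scene2.png');cv2.imwrite('pics/scene2c.png',cv2.resize(a[120:320,180:360],None,fx=3.2,fy=3,interpolation=cv2.INTER_CUBIC))
E
```

```text
scene 240
0.461 8 y 0.1064 0.1131 ztop 0.2469
0.467 11 y 0.1085 0.1153 ztop 0.2471
0.473 7 y 0.1123 0.1147 ztop 0.2383
0.479 8 y 0.1099 0.1159 ztop 0.2289
0.485 8 y 0.1097 0.1164 ztop 0.2252
0.491 9 y 0.1093 0.1165 ztop 0.2266
0.497 12 y 0.1071 0.1182 ztop 0.2291
0.503 12 y 0.1099 0.12 ztop 0.2327
0.509 8 y 0.1095 0.1186 ztop 0.2327
0.515 9 y 0.112 0.1194 ztop 0.2321
0.521 5 y 0.1096 0.1177 ztop 0.2313
0.527 10 y 0.1113 0.1204 ztop 0.2285
0.533 7 y 0.1107 0.1204 ztop 0.2269
0.539 9 y 0.1134 0.1209 ztop 0.2265
yaw 5.711825780482586
top 306
0.461 6 y 0.1055 0.1099 ztop 0.2459
0.467 11 y 0.1046 0.1103 ztop 0.2469
0.473 12 y 0.1054 0.113 ztop 0.237
0.479 8 y 0.1065 0.1135 ztop 0.2284
0.485 12 y 0.1069 0.1147 ztop 0.2275
0.491 6 y 0.1073 0.1093 ztop 0.2261
0.497 5 y 0.1085 0.116 ztop 0.2281
0.503 13 y 0.1082 0.1163 ztop 0.233
0.509 8 y 0.1094 0.1176 ztop 0.2328
0.515 12 y 0.1102 0.1172 ztop 0.2318
0.521 11 y 0.1101 0.1169 ztop 0.2308
0.527 12 y 0.1103 0.1203 ztop 0.2284
0.533 15 y 0.1107 0.1203 ztop 0.2272
0.539 8 y 0.1124 0.1197 ztop 0.2269
yaw 5.666768997343616
wrist 2606
0.461 101 y 0.1048 0.1139 ztop 0.2446
0.467 108 y 0.1054 0.1147 ztop 0.2441
0.473 75 y 0.1067 0.1152 ztop 0.2366
0.479 87 y 0.1064 0.1159 ztop 0.2277
0.485 96 y 0.1067 0.1161 ztop 0.223
0.491 123 y 0.107 0.1169 ztop 0.2249
0.497 117 y 0.1074 0.1171 ztop 0.2272
0.503 129 y 0.1079 0.1181 ztop 0.2301
0.509 105 y 0.1084 0.1186 ztop 0.2305
0.515 97 y 0.1093 0.1191 ztop 0.2295
0.521 95 y 0.1106 0.1198 ztop 0.228
0.527 97 y 0.1102 0.1204 ztop 0.2268
0.533 97 y 0.1115 0.1206 ztop 0.2256
0.539 93 y 0.1115 0.1215 ztop 0.2242
yaw 5.381289380267136
t 7.6 tcp [0.4118 0.1026 0.3263] yaw 4.9 tilt [ 0. -0. -1.] F [-0.13  0.02 -6.8 ] M [ 0.    0.07 -0.  ] op 0.169
shift [ 0.01 -0.09  0.03] turn [ 0.03 -0.02 -0.06]
```

View pics/scene2c.png

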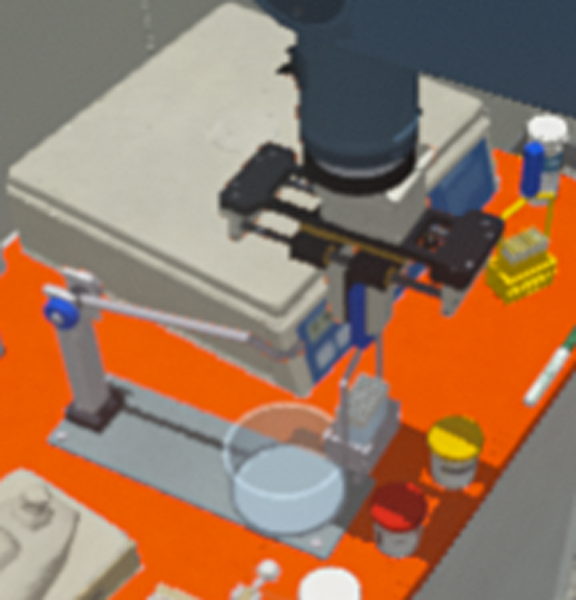

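View pics/wrist2.png

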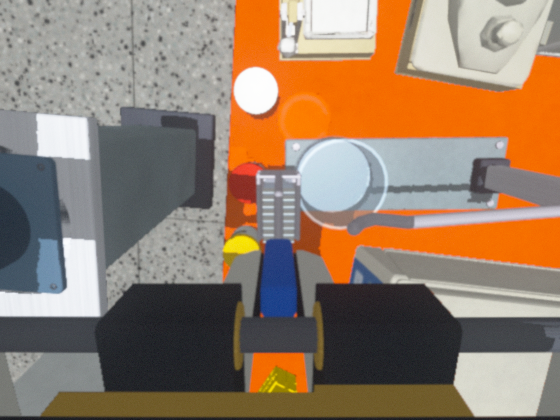

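The wrist picture shows the rack at (278,205), the hook tip at (357,222), and the jar rim around (343,183). The seat is at about (0.487,0.111,0.2245) with yaw 5.5°. Next I'll check the jar centre with a projected overlay.

```bash
python3 - <<'E'
from h import *
s=observe();ims=[]
for n,c in(('wrist',(343,183)),('top',(213,231))):
    p=cv2.imread(f'pics/{n}2.png');f=4 if n=='wrist' else 6;w=40 if n=='top' else 60
    x0,y0=c[0]-w,c[1]-w
    a=cv2.resize(p[y0:y0+2*w,x0:x0+2*w],None,fx=400/(2*w),fy=400/(2*w),interpolation=cv2.INTER_CUBIC);k=400/(2*w)
    for r,z,col in((.054,.08,(0,255,0)),(.054,.008,(255,0,255))):
        for t in np.linspace(0,6.28,60):
            u=w2p(n,[.487+r*np.cos(t),.111+r*np.sin(t),z],s);cv2.circle(a,tuple(((u-[x0-.5,y0-.5])*k).astype(int).tolist()),1,col,-1)
    ims.append(a)
cv2.imwrite('pics/jar.png',np.hstack(ims))
plan([.412,.104,.316],5.5)
E
```

```text
t 7.6 tcp [0.4118 0.1026 0.3263] yaw 4.9 tilt [ 0. -0. -1.] F [-0.13  0.02 -6.8 ] M [ 0.    0.07 -0.  ] op 0.169
shift [ 0.03 -0.14  1.03] turn [ 0.03 -0.02 -0.56]
```

View pics/jar.png

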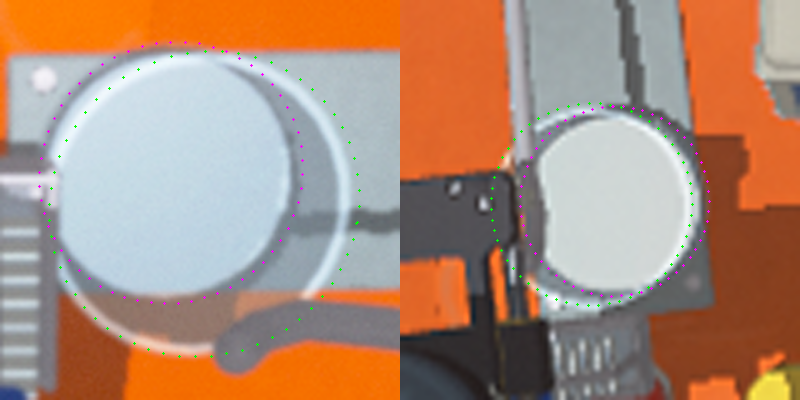

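The predicted rim circles match within about 2 mm, so the jar is under the hook. Inserting the bow over the hook, with about 30 mm of clearance over the seat.

Request:
{"name": "jog_arm", "arguments": {"targets": [[0,-0.1,0.6,0,0,-0.5],[0,-0.1,1,0,0,-0.5],[1.2,-0.1,1,0,0,-0.5],[2.7,-0.1,1,0,0,-0.5],[4.2,-0.2,1,0,0,-0.5],[5.6,-0.2,1,0,0,-0.5],[6.8,-0.2,1,0,0,-0.5],[7.5,-0.2,1,0,0,-0.5],[7.55,-0.2,1,0,0,-0.5],[7.55,-0.2,1,0,0,-0.5],[7.55,-0.2,1,0,0,-0.5]]}}

```text
t: 8.7
tcp_pos: [0.486, 0.1121, 0.3161]
ee_rot: [-3.138, -0.151, 0.001]
ft_force: [-0.2, 0.2, -6.2]
opening: 0.171
```

```bash
python3 - <<'E'
from h import *
for n in('scene','wrist'):
    s=observe();p,d=read_camera(n);cv2.imwrite(f'pics/{n}3.png',p)
plan([.487,.111,.2825],5.5)
a=cv2.imread('pics/scene3.png');cv2.imwrite('pics/scene3c.png',cv2.resize(a[180:310,200:330],None,fx=4.5,fy=4.5,interpolation=cv2.INTER_CUBIC))
E
```

```text
t 8.8 tcp [0.486  0.1121 0.3162] yaw 5.5 tilt [ 0. -0. -1.] F [ 1.32 -0.82 -5.93] M [-0.04  0.02 -0.03] op 0.17
shift [0.08 0.12 3.37] turn [ 0.   -0.01  0.02]
```

View pics/scene3c.png

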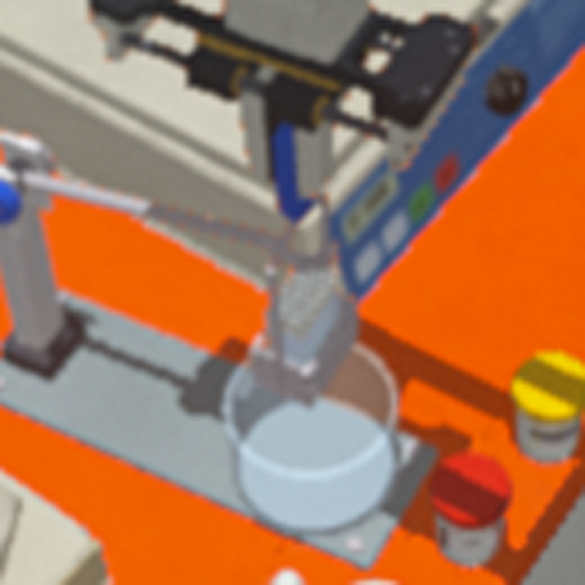

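View pics/wrist3.png

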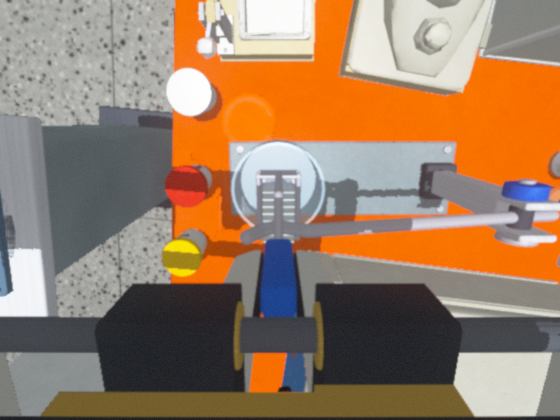

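The scene and wrist pictures show the bow over the V with the arm between the legs. Lowering to first contact, about 10 mm past the seat.

Request:
{"name": "jog_arm", "arguments": {"targets": [[0.1,0.1,0.6,0,0,0],[0.1,0.1,1.4,0,0,0],[0.1,0.1,2.2,0,0,0],[0.1,0.1,3.0,0,0,0],[0.1,0.1,3.4,0,0,0],[0.1,0.1,3.7,0,0,0],[0.1,0.1,4.0,0,0,0],[0.1,0.1,4.3,0,0,0],[0.1,0.1,4.5,0,0,0],[0.1,0.1,4.5,0,0,0],[0.1,0.1,4.5,0,0,0]]}}

```text
t: 9.9
tcp_pos: [0.4869, 0.1113, 0.2709]
ee_rot: [-3.138, -0.151, 0.002]
ft_force: [-5.4, 0.5, -3.8]
opening: 0.169
```

```bash
cat > chk.py <<'E'
import sys
from h import *
n=sys.argv[1];F=[];M=[]
for i in range(6):
    s=observe();F.append(s['ft_force']);M.append(s['ft_torque']);p,d=read_camera('scene' if i%2 else 'wrist')
    if i%2: a=p;C=cloud('scene',d)
    else: w=p;Cw=cloud('wrist',d,s);dw=d
print('F',np.mean(F,0).round(2),'+-',np.std(F,0).round(2),'M',np.mean(M,0).round(3))
print('tcp',s['tcp_pos'].round(4),'bow z',s['tcp_pos'][2]-.058,'t',s['t'])
q=Cw[(dw>0)&(Cw[...,0]>.53)&(Cw[...,0]<.64)&(abs(Cw[...,1]-.12)<.025)&(Cw[...,2]>.12)&(Cw[...,2]<.26)]
if len(q)>30:
    print('arm slope wrist', np.arctan(np.polyfit(q[:,0],q[:,2],1)[0]).round(3))
cv2.imwrite(f'pics/{n}.png',np.hstack([cv2.resize(a[180:310,220:320],(400,520),interpolation=cv2.INTER_CUBIC),cv2.resize(w[100:300,180:334],(400,520),interpolation=cv2.INTER_CUBIC)]))
E
python3 chk.py c1
```

```text
F [-5.32  0.7  -3.91] +- [0.19 0.29 0.21] M [0.07  1.281 0.035]
tcp [0.4869 0.1113 0.271 ] bow z 0.2130251498382219 t 10.15
arm slope wrist -0.124
```

View pics/c1.png

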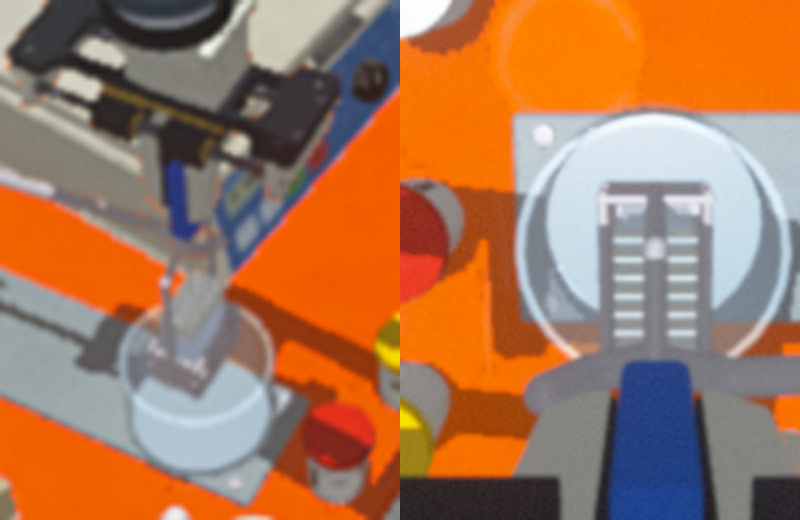

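Fx is -5.3 N, so the rod is riding the slope behind the seat. Easing the tool outward (-x) to centre it.

Request:
{"name": "jog_arm", "arguments": {"targets": [[-0.1,0,0,0,0,0],[-0.2,0,0,0,0,0],[-0.3,0,0,0,0,0],[-0.3,0,0,0,0,0]]}}

```text
t: 10.6
tcp_pos: [0.4855, 0.1108, 0.2716]
ee_rot: [3.138, 0.151, 0.004]
ft_force: [0.7, 1.3, -4.6]
opening: 0.17
```

```bash
python3 chk.py c2
```

```text
F [ 0.55  0.23 -4.65] +- [0.42 0.63 0.53] M [ 0.09   0.005 -0.004]
tcp [0.4849 0.1107 0.2712] bow z 0.21318799819348988 t 10.85
arm slope wrist -0.128
```

Request:
{"name": "jog_arm", "arguments": {"targets": [[0,0,0.3,0,0,0],[-0.05,0,0.7,0,0,0],[-0.1,0,1.1,0,0,0],[-0.1,0,1.5,0,0,0],[-0.1,0,1.9,0,0,0],[-0.1,0,2.3,0,0,0],[-0.1,0,2.7,0,0,0],[-0.1,0,3,0,0,0],[-0.1,0,3,0,0,0],[-0.1,0,3,0,0,0]]}}

```text
t: 11.9
tcp_pos: [0.4838, 0.1109, 0.2412]
ee_rot: [-3.138, -0.151, -0.001]
ft_force: [1.0, 1.5, -1.0]
opening: 0.173
```

```bash
python3 chk.py c3
```

```text
F [ 1.14  0.86 -1.73] +- [0.45 0.59 0.4 ] M [ 0.152 -0.189  0.004]
tcp [0.4838 0.1108 0.2413] bow z 0.18328552475358845 t 12.15
arm slope wrist 0.02
```

View pics/c3.png

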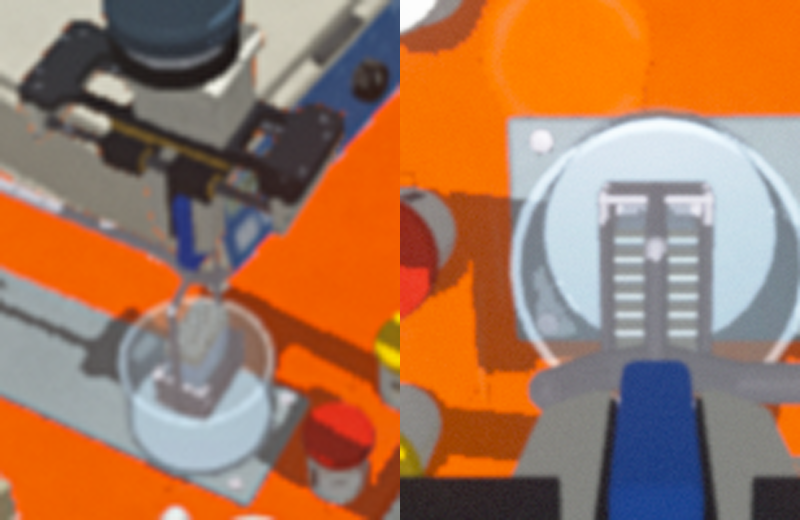

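Fz is about -1.7 N, so about 16 mm remains.

Request:
{"name": "jog_arm", "arguments": {"targets": [[0.05,0,0.3,0,0,0],[0.1,0,0.6,0,0,0],[0.1,0,0.9,0,0,0],[0.1,0,1.2,0,0,0],[0.15,0,1.4,0,0,0],[0.15,0,1.5,0,0,0],[0.15,0,1.5,0,0,0],[0.15,0,1.5,0,0,0]]}}

```text
t: 13.0
tcp_pos: [0.4852, 0.111, 0.2262]
ee_rot: [-3.138, -0.151, -0.0]
ft_force: [1.0, 0.6, -0.1]
opening: 0.172
```

```bash
python3 chk.py c4; python3 chk.py c4
```

```text
F [1.32 1.19 0.27] +- [0.51 0.49 0.64] M [ 0.27  -0.174  0.   ]
tcp [0.4852 0.1109 0.2262] bow z 0.16820056642152287 t 13.25
arm slope wrist 0.095
F [1.08 1.72 0.48] +- [0.51 0.39 0.42] M [ 0.298 -0.222 -0.004]
tcp [0.4852 0.1109 0.2261] bow z 0.16811246990665643 t 13.55
arm slope wrist 0.095
```

Fz has crossed zero. Small trim for the remaining side forces: +x, +y, and 2 mm up.

Request:
{"name": "jog_arm", "arguments": {"targets": [[0.1,-0.1,0,0,0,0],[0.1,-0.2,-0.1,0,0,0],[0.1,-0.2,-0.2,0,0,0],[0.1,-0.2,-0.2,0,0,0],[0.1,-0.2,-0.2,0,0,0]]}}

```text
t: 14.1
tcp_pos: [0.4851, 0.1124, 0.2277]
ee_rot: [3.137, 0.151, -0.003]
ft_force: [-4.3, -4.3, -0.8]
opening: 0.171
```

```bash
python3 chk.py c5; python3 chk.py c5
```

```text
F [-3.35 -4.39 -0.52] +- [0.55 0.26 0.29] M [-1.029  0.738  0.008]
tcp [0.4851 0.1124 0.2276] bow z 0.16962507229502022 t 14.35
arm slope wrist 0.086
F [-2.87 -4.17 -0.24] +- [0.43 0.5  0.34] M [-1.041  0.733 -0.006]
tcp [0.4851 0.1124 0.2276] bow z 0.1696242670174552 t 14.65
arm slope wrist 0.085
```

View pics/c5.png

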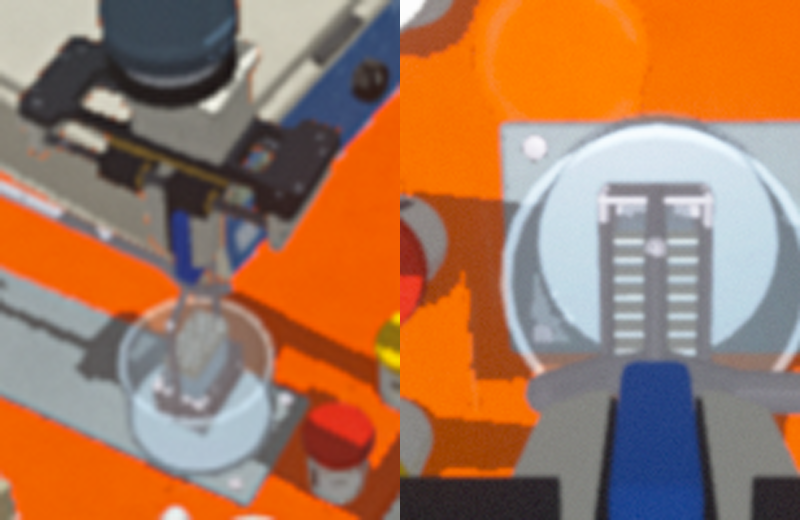

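Overshot, because the contact is stiff sideways. Backing most of it out, interpolated to zero.

Request:
{"name": "jog_arm", "arguments": {"targets": [[-0.03,0.07,0.05,0,0,0],[-0.07,0.14,0.1,0,0,0],[-0.07,0.14,0.1,0,0,0],[-0.07,0.14,0.1,0,0,0]]}}

```text
t: 15.1
tcp_pos: [0.4851, 0.1119, 0.227]
ee_rot: [-3.137, -0.151, 0.001]
ft_force: [-2.2, -0.3, -0.9]
opening: 0.17
```

```bash
python3 chk.py c6; python3 chk.py c6
```

```text
F [-2.87  0.46 -0.76] +- [0.35 0.46 0.59] M [ 0.028  0.75  -0.001]
tcp [0.4851 0.1119 0.227 ] bow z 0.1689600982621687 t 15.35
arm slope wrist 0.089
F [-3.83  1.1  -0.25] +- [0.55 0.55 0.41] M [ 0.268  0.87  -0.041]
tcp [0.4851 0.1118 0.227 ] bow z 0.1689746867295077 t 15.65
arm slope wrist 0.089
```

Request:
{"name": "jog_arm", "arguments": {"targets": [[-0.05,0,0,0,0,0],[-0.1,0,0,0,0,0],[-0.1,0,0,0,0,0],[-0.1,0,0,0,0,0]]}}

```text
t: 16.1
tcp_pos: [0.4848, 0.1117, 0.2273]
ee_rot: [-3.137, -0.151, -0.002]
ft_force: [-1.1, 3.1, 1.2]
opening: 0.169
```

```bash
python3 chk.py c7; python3 chk.py c7
```

```text
F [-0.75  3.61  0.14] +- [0.58 0.39 0.65] M [0.796 0.269 0.002]
tcp [0.4848 0.1116 0.2273] bow z 0.16927484116805294 t 16.35
arm slope wrist 0.087
F [0.1  4.62 0.1 ] +- [0.53 0.49 0.31] M [ 0.94   0.02  -0.002]
tcp [0.4848 0.1116 0.2273] bow z 0.16926128902733442 t 16.65
arm slope wrist 0.087
```

Fx is now about zero. Lowering the grip force will let the rest relax through sliding pads while still held.

Request:
{"name": "jog_arm", "arguments": {"targets": [[0,-0.05,0,0,0,0],[0,-0.1,0,0,0,0],[0,-0.1,0,0,0,0],[0,-0.1,0,0,0,0],[0,-0.1,0,0,0,0]], "grip_force": 8}}

```text
t: 17.2
tcp_pos: [0.4847, 0.1117, 0.2272]
ee_rot: [3.137, 0.151, 0.001]
ft_force: [3.0, -0.6, -0.3]
opening: 0.174
```

Request:
{"name": "jog_arm", "arguments": {"targets": [[0,0,0,0,0,0],[0,0,0,0,0,0],[0,0,0,0,0,0],[0,0,0,0,0,0],[0,0,0,0,0,0]], "grip_force": 3}}

```text
t: 17.7
tcp_pos: [0.4843, 0.1124, 0.2271]
ee_rot: [3.138, 0.151, 0.0]
ft_force: [1.4, -1.1, 0.5]
opening: 0.175
```

```bash
python3 chk.py c8; python3 chk.py c8
```

```text
F [ 2.04 -1.4  -0.03] +- [0.36 0.44 0.27] M [-0.363 -0.446  0.   ]
tcp [0.4843 0.1124 0.2271] bow z 0.16905069425439745 t 17.95
arm slope wrist 0.089
F [ 2.69 -1.67  0.5 ] +- [0.67 0.3  0.29] M [-0.38  -0.464  0.005]
tcp [0.4843 0.1124 0.2271] bow z 0.1690699711208427 t 18.25
arm slope wrist 0.088
```

View pics/c8.png

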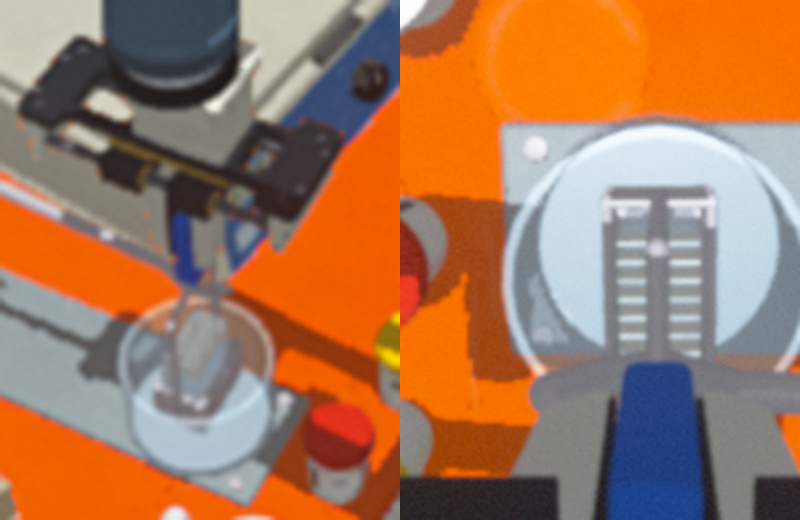

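Request:
{"name": "jog_arm", "arguments": {"targets": [[0.03,0.02,0,0,0,0],[0.05,0.03,0,0,0,0],[0.05,0.03,0,0,0,0],[0.05,0.03,0,0,0,0],[0.05,0.03,0,0,0,0]]}}

```text
t: 18.8
tcp_pos: [0.4846, 0.1122, 0.227]
ee_rot: [-3.138, -0.151, 0.001]
ft_force: [1.0, 0.2, 0.2]
opening: 0.17
```

```bash
for i in 1 2 3; do python3 chk.py c9; done
```

```text
F [ 0.99 -0.4   0.09] +- [0.48 0.62 0.59] M [-0.233 -0.177 -0.012]
tcp [0.4847 0.1122 0.227 ] bow z 0.16902001036074582 t 19.05
arm slope wrist 0.088
F [ 0.69 -0.53 -0.14] +- [0.68 0.51 0.44] M [-0.17  -0.138  0.011]
tcp [0.4847 0.1122 0.227 ] bow z 0.16902276941198865 t 19.35
arm slope wrist 0.089
F [ 0.69 -0.2   0.1 ] +- [0.46 0.41 0.37] M [-0.174 -0.094 -0.033]
tcp [0.4847 0.1122 0.227 ] bow z 0.16903861877407034 t 19.65
arm slope wrist 0.088
```

Balanced: F is about (0.8,-0.4,0.0) N. Opening slightly.

Request:
{"name": "jog_arm", "arguments": {"targets": [[0,0,0,0,0,0],[0,0,0,0,0,0],[0,0,0,0,0,0],[0,0,0,0,0,0],[0,0,0,0,0,0],[0,0,0,0,0,0],[0,0,0,0,0,0],[0,0,0,0,0,0]], "gripper": 0.24}}

```text
t: 20.5
tcp_pos: [0.4847, 0.1122, 0.227]
ee_rot: [-3.138, -0.151, 0.0]
ft_force: [0.5, 0.1, -0.6]
opening: 0.239
```

```bash
python3 chk.py d1; python3 chk.py d2
```

```text
F [ 0.41 -0.04  0.03] +- [0.54 0.1  0.6 ] M [-0.079  0.053 -0.001]
tcp [0.4848 0.1122 0.2271] bow z 0.1690573688656894 t 20.75
arm slope wrist 0.09
F [-0.33  0.06 -0.08] +- [0.67 0.44 0.53] M [-0.056  0.044  0.022]
tcp [0.4848 0.1122 0.2271] bow z 0.169054677456006 t 21.05
arm slope wrist 0.09
```

View pics/d2.png

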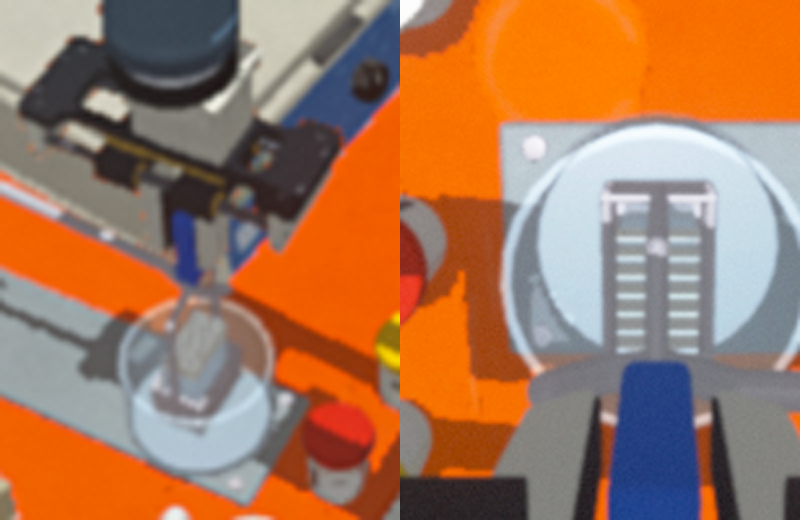

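Released with the arm unmoved. Opening wider and rising straight up.

Request:
{"name": "jog_arm", "arguments": {"targets": [[0,0,0,0,0,0],[0,0,0,0,0,0],[0,0,0,0,0,0],[0,0,-1,0,0,0],[0,0,-3,0,0,0],[0,0,-6,0,0,0],[0,0,-9,0,0,0],[0,0,-12,0,0,0],[0,0,-14,0,0,0],[0,0,-14,0,0,0],[0,0,-14,0,0,0]], "gripper": 0.45}}

```text
t: 22.2
tcp_pos: [0.4847, 0.1122, 0.367]
ee_rot: [3.138, 0.151, 0.001]
ft_force: [-0.6, 0.1, -0.6]
opening: 0.453
```

```bash
python3 - <<'E'
from h import *
s=observe();p,d=read_camera('wrist');cv2.imwrite('pics/e_w.png',p);C=cloud('wrist',d,s);hsv=cv2.cvtColor(p,cv2.COLOR_BGR2HSV)
b=(hsv[...,0]>105)&(hsv[...,0]<130)&(hsv[...,1]>150)&(d>0)&(C[...,2]>.1)&(abs(C[...,0]-.486)<.04)&(abs(C[...,1]-.11)<.04)
q=C[b];t=q[q[:,2]>q[:,2].max()-.006];print('grip top',t.mean(0).round(4),q[:,2].max().round(4),'bottom',q[q[:,2]<q[:,2].min()+.01].mean(0).round(4))
qq=C[(d>0)&(C[...,0]>.53)&(C[...,0]<.64)&(abs(C[...,1]-.12)<.025)&(C[...,2]>.12)&(C[...,2]<.26)];print('slope',np.arctan(np.polyfit(qq[:,0],qq[:,2],1)[0]))
for i in range(2):
    a,d=read_camera('scene');C=cloud('scene',d);hsv=cv2.cvtColor(a,cv2.COLOR_BGR2HSV)
    b=(hsv[...,0]>105)&(hsv[...,0]<130)&(hsv[...,1]>150)&(d>0)&(C[...,2]>.15)&(abs(C[...,0]-.486)<.04)&(abs(C[...,1]-.11)<.04)
    q=C[b];print('scene grip',q.mean(0).round(4),q.min(0).round(3),q.max(0).round(3))
tp,d=read_camera('top');cv2.imwrite('pics/e_t.png',tp)
cv2.imwrite('pics/e.png',np.hstack([cv2.resize(a[180:310,220:320],(400,520),interpolation=cv2.INTER_CUBIC),cv2.resize(p[100:300,180:334],(400,520),interpolation=cv2.INTER_CUBIC)]))
print(observe()['t'],observe()['ft_force'])
E
```

```text
grip top [0.4837 0.112  0.2367] 0.2385 bottom [0.4843 0.1188 0.1913]
slope 0.09293021637497946
scene grip [0.4803 0.1158 0.2156] [0.476 0.107 0.182] [0.487 0.12  0.24 ]
scene grip [0.4804 0.1154 0.2155] [0.475 0.107 0.183] [0.487 0.119 0.24 ]
22.4 [-0.12704439 -0.26960337 -0.10368445]
```

View pics/e.png

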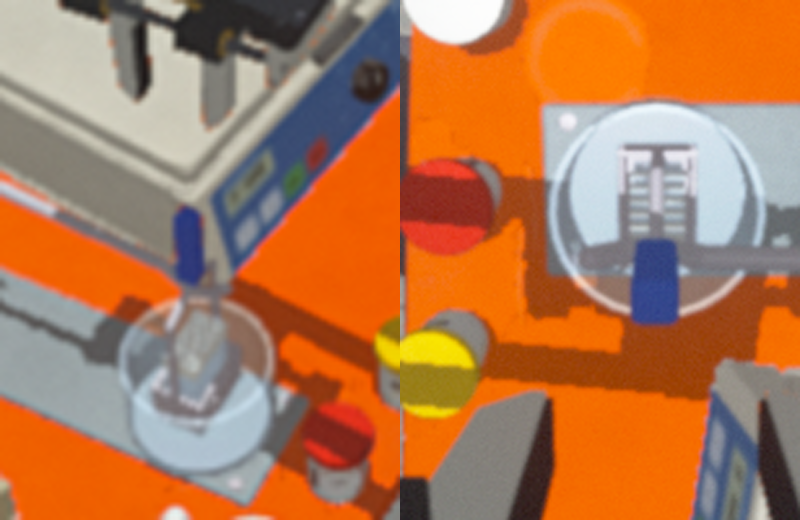

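The rack hangs upright in the jar: grip top at z≈0.238, so the foot is about 46 mm below the rim, and nothing moved between looks. Handing in.

```bash
python3 -c "
from plant import *
for i in range(6): read_camera('scene')
print(job.hand_in())"
```

```text
the job is handed in; nothing more can be done
None
```

I hung the steel slide rack in the dip stand's hook and let it go once the arm was carrying its full weight. The job was handed in at about 23 s of the 72 s allowed, and it reports no verdict.

- **Approach:** I took the rack by its blue grip, left the yellow look-alike alone, and measured its weight at about 6.4 N. I then brought the bow in over the hook tip with the arm between its legs.
- **Lowering:** I eased the hook down about 55 mm (roughly 0.27 rad) until the force on the gripper was about zero. I then cut the grip to 3 N and opened slowly.
- **Last checks:** After release the measured slope of the arm stayed essentially the same (0.088 to 0.093 rad). The grip top was at z≈0.238, which puts the foot about 46 mm below the jar's rim. The rack looked upright and close to the jar's axis. Two further scene pictures agreed to within 0.5 mm, so it was still.
- **Disagreements along the way:**
    - First contact was slightly behind the seat, with about 5 N of side force.
    - One side correction overshot to about 4 N, and I trimmed it out before release.
    - The hook sank about 55 mm, against the 61 mm expected from the measured weight and the nominal spring. The vertical force at release still read about zero.
- **Not measured:** The jar and cups looked unmoved in the pictures, but I did not measure their positions again at the end. I also had no direct reading of whether the rack touches the jar.

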